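# Index the die turntable and hold its guide pin through both bushings

### The arm

A 6-joint arm with a two-finger parallel gripper is mounted at the origin on the work surface. World frame = base frame: x ahead of the robot, y to its left, z up, the work surface at z = 0. Lengths are in m, angles in rad, forces in N, time in s.
With the tool pointing down it reaches from about 0.35 to 0.775 m from the base axis. Payload 5.5 kg.
Tool frame: the origin (TCP) lies at the very end of the fingers, on their centre line; the grasp point (between the pads) lies 19 mm behind it; z points along the fingers, y is the direction in which the jaws open and shut (so a half turn about z gives the same grasp; the last joint's range is limited). The gripper opens to 85 mm and grips with 20 to 120 N. Pads are 22 mm wide; open, the fingers measure 114 mm over their backs; the gripper's body (76 mm by 85 mm) begins 54 mm behind the grasp point. The pads swing forward as they close: fully open they stand 13 mm farther back than shut.
Start: joints at [-1.382, 0.313, 0.046, 1.304, 0, 1.431], TCP at [0.186, -0.544, 0.231] pointing down, gripper open.
Joint ranges: [-2.76, 2.76], [-0.86, 1.69], [-1.03, 1.26], [-2.2, 2.34], [-1.47, 1.5], [-3.14, 3.14]. Speed limits (rad/s): [2.57, 2.57, 3.14, 3.14, 3.14, 3.14].

### API

Orientations are given as a unit quaternion [w, x, y, z].
In Python, from workcell import get_state, imaging, env, spotter gives the robot as it stands.
- The arm moves only by the tool play_rows, never from a script. Its argument "moves" is a list of rows, each an object with "claw": the finger opening in cm, from 0 to 8.54; "delta_pos": the shift along the tool's x, y, z in cm, a list of three; "twist": the turn about the tool's z in degrees. A call has 1 to 12 rows; each row is the pose to reach, as a shift and turn from the pose commanded when the call began, along the tool's axes at that moment; what a row does not reach only later rows make up. A row lasts 1/8 s, in which the tool goes at most 62.5 mm and 10.7 degrees, less where a joint would pass 70% of its speed; a pose out of reach is approached as far as the arm can. A call with a gripper value outside its range is refused whole. The fingers move at their own pace and stop on an object; "force" is the grip in N (left out, the last holds). Time passes only in rows, so rows that repeat a pose let the fingers close. It gives the time, the measured TCP pose, the force and the opening at its end, in the units of the state.
- get_state(): the state, without advancing time (a new reading comes with each control period).
- imaging.read_camera(name): name is "scene" or "top"; returns the picture (384x512x3 uint8, red, green, blue); there is no depth.
- imaging.camera_info(name): a dict with "fx", "fy", "cx", "cy" (pixels), "k1" (the pictures are not rectified: a ray, as slopes to the right and down, at radius r is drawn at 1 + k1 r^2 times it, then the intrinsics apply), "world_to_cam" (4x4, takes a point from world to camera coordinates). Camera axes: x right, y down, z forward; pixel columns grow to the right and rows downward; lengths in m; the calibration is good to about 2 mm. A picture is of the moment at which its call begins. camera_info takes no time and is no camera call.
- env.hand_in(): hands the job in, once; it reports no verdict.
Trained networks look in the newest picture that a camera, given by its name, has taken for a name from the list of things; names that differ only in an ending like _2 or _b are one class to them, and where a whole thing is asked for, a point or a joint stands for the part that bears it (a point fixed in the world has none). Each returns a list of dicts, best first, with "conf" (0 to 1); they miss things now and then, are a little off and sometimes report something else, mostly with a low value. They report only what shows in the picture. A call takes as long as a camera call. They do not tell look-alikes from the thing itself.
- spotter.spot_in(camera, query): "extent" ([left, top, right, bottom] in pixels, round what is visible of it).
The state is a dict: "clock": time; "joint_pos": joint angles; "qvel": joint speeds; "tau": joint torques, N m; "tcp_pos": TCP position; "orientation": TCP orientation; "wrist_force": force on the tool from outside, world axes, zero at the start; "ft_torque": the same for the moment, N m; "finger_gap": finger opening in m.
Only numpy, scipy, OpenCV 4.12 (cv2) and the standard library are available. Lean on these libraries where they do the work, as an engineer would, in place of code of your own. Each camera call takes 0.05 s, during which the arm holds its last target. There are 200 camera calls.

### The job

Turn the black bar knob of the indexing jig until the white line on the turntable's tab meets the white line on the fixed pointer, which brings the turntable's bushing under the bracket's bushing. Then take the larger pin from the wooden rack, thread it from above through the upper bushing and on through the lower one until its tip sticks out beneath the lower one, and finish while still holding it there, hanging upright from the gripper with its head clear above the upper bushing and its tip clear of the base plate. Leave the small pin, the two flower-shaped dies and the hammer alone.

Things in the scene. Friction and masses are not known exactly. Their poses are not given: they have to be found in the camera images.
- turntable (a joint): angle of the turntable of the jig about its upright axis, rad, positive counter-clockwise seen from above; 0 = index lines meet and the lower bushing is exactly under the upper one. It starts between -1.2 and -0.5, so it must be turned counter-clockwise; stops at -1.6 and 0.6. Light friction (about 0.04 N m), stays where it is left, and a pin entering the flared lower bushing centres it
- knob_grip (a point): grip point of the knob fixed on the turntable's axis: an upright black bar 54 mm long (along this point's x axis), 14 mm thick (along y), 42 mm tall; this point is on the axis, half-way up the bar, 102 mm above the table and 32 mm above the 5 mm flower plate beneath it. Turns with the turntable; its x axis points towards the lower bushing, 85 mm away. Nothing stands within 60 mm of the axis above the flower plate
- upper_bushing (a point): centre of the top rim of the upper bushing, a steel tube upright on the jig's bracket, fixed, 120 mm above the table, 20 mm tall (bottom at 100 mm), bore 14 mm, its upper 8 mm flared to 25 mm at the rim. Outside diameter 33 mm at the rim. Nothing of the jig rises above it
- lower_bushing (a point): centre of the top rim of the lower bushing, of the same shape, on the turntable's edge, 85 mm from the axis: top 70 mm, bottom 50 mm above the table, open below; the base plate's top is 10 mm above the table. The bracket's bushing covers it from above when indexed
- guide_pin_head (a point): centre of the head of the larger pin, the place to grip. Steel, 0.14 to 0.28 kg: cylindrical head 22 mm in diameter and 45 mm tall, below it a shaft 12 mm in diameter and 100 mm long with a tapered tip. z points from tip to head. This point is 22.5 mm above the head's underside and 122.5 mm above the tip. At the start the shaft hangs through a 16 mm hole of the rack and the head's underside rests on the rack's top, 110 mm above the table; lift it 100 mm to clear the hole
- guide_pin_tip (a point): tip of the larger pin, on its axis, 122.5 mm below the head's centre
- jig: the fixed indexing jig: grey-green base plate 270 x 190 x 10 mm; origin on the turntable's axis at table height, x towards the bracket, whose upper bushing lies at 85 mm along x. The fixed pointer stands on the -x side
- rack: fixed pin rack of light wood, 80 x 150 x 110 mm: a drilled top plate on two legs; origin at the centre of its underside; two holes 37 mm either side of the centre along its y axis, one holding the larger pin, the other the small pin; which is where varies
- small_pin_head (a point): centre of the small pin's head: 18 mm in diameter, 24 mm tall, standing on the rack in the other hole, 74 mm from the larger pin; leave it alone
- die_a: loose flower-shaped steel cutting die with five petals, about 80 mm across, 24 mm tall; origin at the centre of its underside; leave it alone
- die_b: loose flower-shaped steel cutting die with six petals, about 82 mm across, 24 mm tall; origin at the centre of its underside; leave it alone
- hammer: hammer lying on the table to the left of the jig; leave it alone
Mind the look-alikes: they are no part of the job. What is shaped like the part that bears guide_pin_head but pink or red is not meant.

How it is judged:
On the way, in this order (a step that is already met when the one before it is completed fails the run):
1. the turntable stands still at its index mark (value of joint turntable between -0.06 and 0.06 rad and velocity of joint turntable between -0.05 and 0.05 rad/s), for 0.3 s.
2. the pin's tip has come down through the upper bushing (horizontal distance between guide_pin_tip and upper_bushing below 0.006 m and z of guide_pin_tip in the frame of upper_bushing below -0.021 m), for 0.05 s.
3. the pin's tip has come down into the lower bushing (horizontal distance between guide_pin_head and upper_bushing below 0.007 m and horizontal distance between guide_pin_tip and lower_bushing below 0.005 m and z of guide_pin_tip in the frame of lower_bushing below -0.012 m), for 0.05 s.
At the end, for the whole second after the job is handed in: Turntable within 0.06 rad of its mark; pin through both bushings: tip within 5 mm of the lower axis and 1 mm or more below it, 12 mm or more above the base; head within 7 mm of the upper axis, its underside 2 mm or more above the rim; upright within 0.08 rad; held still by the fingers (over 2 N) (value of joint turntable between -0.06 and 0.06 rad and horizontal distance between guide_pin_head and upper_bushing below 0.007 m and horizontal distance between guide_pin_tip and lower_bushing below 0.005 m and z of guide_pin_tip in the frame of lower_bushing between -0.048 and -0.021 m and z of guide_pin_head in the frame of upper_bushing above 0.0245 m and angle between guide_pin_head's own z axis and vertical below 0.08 rad and contact force between the fingers and guide_pin above 2 N and linear speed of guide_pin below 0.02 m/s); the arm keeps its last pose, push and grip.
It fails at once if the small pin is disturbed (moved over 15 mm) (distance of small_pin_head from where it was at the start of the episode above 0.015 m).
It fails at once if the five-petal die is disturbed (moved over 20 mm) (distance of die_a from where it was at the start of the episode above 0.02 m).
It fails at once if the six-petal die is disturbed (moved over 20 mm) (distance of die_b from where it was at the start of the episode above 0.02 m).
It fails at once if the hammer is disturbed (moved over 20 mm) (distance of hammer from where it was at the start of the episode above 0.02 m).
It also fails if it takes over 54 s, if anything falls off the work surface, if the arm or the gripper's body presses on something with over 40 N, if the wrist force passes 120 N, or if a joint passes its speed limit or range.

## Working session

There is one attempt and no reset: what is moved stays moved. The work goes in short steps, Python scripts to look and compute and a tool call to move; the robot and the scene stay as the last step left them, time stands still between calls to the robot, and variables do not carry over. Pictures are saved under pics/ and viewed, about 8 in all and at most 12, crops included, and the job is handed in when it is done.

Besides the shell and the picture viewer there is one more tool, called after "Request:" as name(argument=value, ...) on one line, values as JSON. play_rows: Moves the arm, as the interface text tells. Its arguments: {"type":"object","properties":{"moves":{"type":"array"},"force":{"type":"number"}},"required":["moves"]}

```bash
mkdir -p pics
python3 - <<'E'
from workcell import get_state, imaging, spotter
import cv2,numpy as np
for c in("scene","top"):
    im=imaging.read_camera(c); cv2.imwrite(f"pics/{c}0.png",cv2.resize(im[:,:,::-1],None,fx=1.5,fy=1.5))
    i=imaging.camera_info(c); print(c,i)
    for q in("guide_pin_head","small_pin_head","knob_grip","upper_bushing","lower_bushing","jig","rack"):
        print(q,[(np.round(d["extent"],1).tolist(),round(d["conf"],2)) for d in spotter.spot_in(c,q)][:4])
print(get_state())
E
```

```text
scene {'fx': 379.82579406918876, 'fy': 379.82579406918876, 'cx': 248.67282656137314, 'cy': 192.13341740415902, 'k1': -0.04389744587376384, 'world_to_cam': array([[ 0.42345625,  0.90588388,  0.00769391, -0.29091724],
       [ 0.65094708, -0.29835723, -0.69803357, -0.26057645],
       [-0.63004183,  0.30059501, -0.7160237 ,  1.60976519],
       [ 0.        ,  0.        ,  0.        ,  1.        ]])}
guide_pin_head [([117.5, 178.5, 128.9, 199.7], 0.68), ([143.1, 222.5, 155.3, 249.9], 0.61), ([163.8, 183.5, 180.4, 212.7], 0.47)]
small_pin_head [([129.7, 278.2, 159.1, 305.8], 0.62)]
knob_grip [([227.3, 170.5, 268.2, 204.4], 0.9)]
upper_bushing [([221.7, 168.0, 285.7, 243.2], 0.58)]
lower_bushing [([224.2, 174.0, 270.6, 205.6], 0.55)]
jig [([218.1, 168.9, 283.5, 242.4], 0.91)]
rack [([112.2, 192.5, 167.8, 238.8], 0.91), ([318.9, 154.0, 372.2, 199.9], 0.42)]
top {'fx': 457.4305803006535, 'fy': 457.4305803006535, 'cx': 249.18876992838372, 'cy': 186.99289745447075, 'k1': 0.043651173168374524, 'world_to_cam': array([[-0.01330378, -0.99955493,  0.02670117,  0.05112216],
       [-0.99600613,  0.
[... 713 characters left out ...]
394.6, 237.9], 0.85)]
{'clock': 0.8, 'joint_pos': array([-1.38159814e+00,  3.13191197e-01,  4.61288537e-02,  1.30358406e+00,
        3.64165646e-05,  1.43124898e+00]), 'qvel': array([ 0.00013762,  0.0007193 ,  0.00125221, -0.00039376,  0.00057597,
        0.00060109]), 'tau': array([ 7.84349522e-04, -4.80391860e+01,  2.98794311e+01, -6.78375977e-05,
        6.04813795e-05,  1.46764802e-05]), 'tcp_pos': array([ 0.18568423, -0.54426029,  0.23134002]), 'orientation': array([7.44871405e-05, 9.86521182e-01, 1.63633587e-01, 2.00634491e-05]), 'wrist_force': array([ 0.24495825, -0.55774283, -0.82320412]), 'ft_torque': array([-0.02260337,  0.01308382,  0.01043061]), 'finger_gap': 0.08524105030423527}
```

Run:
```python
import cv2
a=cv2.imread("pics/scene0.png");b=cv2.imread("pics/top0.png")
f=lambda im,x0,y0,x1,y1,s:cv2.resize(im[int(y0*1.5):int(y1*1.5),int(x0*1.5):int(x1*1.5)],None,fx=s/1.5,fy=s/1.5,interpolation=cv2.INTER_CUBIC)
cv2.imwrite("pics/s1.png",f(a,100,140,300,290,4));cv2.imwrite("pics/t1.png",f(b,185,140,405,290,3.6))
```

```text
(no output)
```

View pics/s1.png

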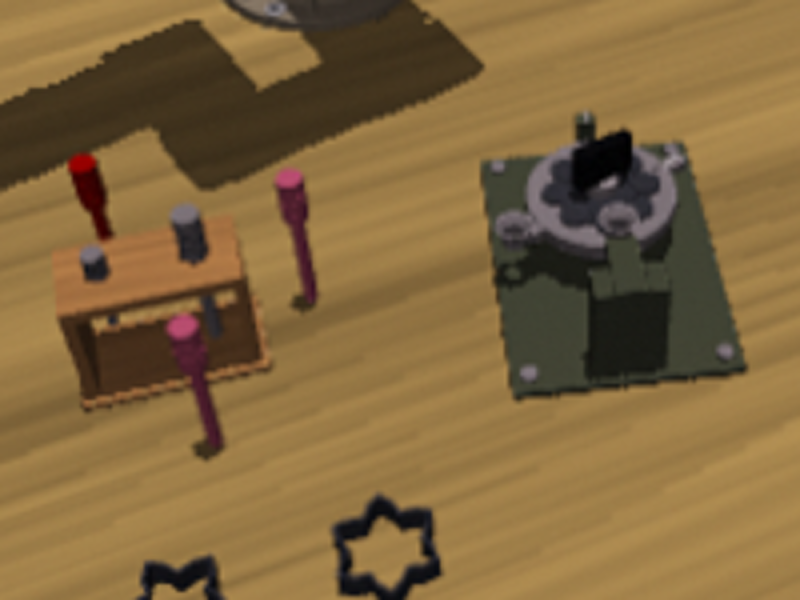

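View pics/t1.png

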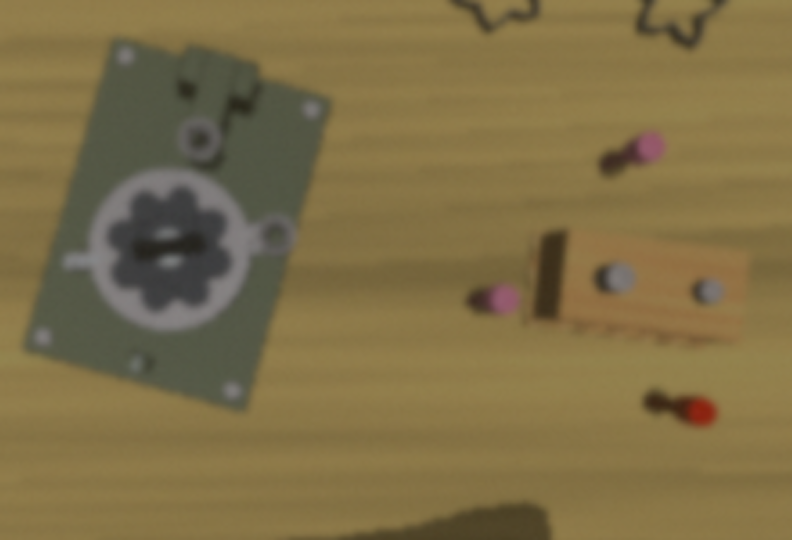

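```bash
cat > h.py <<'E'
import numpy as np, cv2
from scipy.optimize import least_squares
from workcell import get_state, imaging
def proj(c,p):
    i=imaging.camera_info(c); q=i["world_to_cam"]@np.r_[p,1]; s=q[:2]/q[2]; s=s*(1+i["k1"]*(s@s))
    return np.array([i["fx"]*s[0]+i["cx"],i["fy"]*s[1]+i["cy"]])
def tri(ps,pt):
    r=least_squares(lambda p:np.r_[proj("scene",p)-ps,proj("top",p)-pt],[.5,0,.1]); return r.x,np.abs(r.fun).max()
def atz(c,px,z):
    return np.r_[least_squares(lambda p:proj(c,np.r_[p,z])-px,[.5,0]).x,z]
E
python3 - <<'E'
from h import *
S=lambda x,y:np.array([100+x/4,140+y/4]);T=lambda x,y:np.array([185+x/3.6,140+y/3.6])
for n,s,t,z in[("upper",S(620,217),T(200,139),.12),("lower",S(515,227),T(274,235),.07),("knob",S(603,162),T(168,246),.102),("pinTop",S(187,213),T(621,277),.155),("small",S(93,254),T(710,290),.134),("pink1",S(291,178),T(504,299),.15),("pink2",S(184,326),T(651,147),.15),("red",S(83,162),T(702,411),.15),("screwTR",S(0,0),T(312,109),.01),("sBL",S(497,167),T(43,335),.01),("sTL",S(725,351),T(125,55),.012),("sBR",S(497,167),T(233,390),.012),("sBLb",S(675,155),T(43,335),.012),("pointer",S(585,118),T(143,362),.07),("tab",S(675,155),T(75,260),.065)]:
    x,e=tri(s,t);print(n,x.round(4),round(e,2),"| top@z",atz("top",t,z).round(4)[:2],"scene@z",atz("scene",s,z).round(4)[:2])
E
```

```text
upper [0.5697 0.0724 0.1174] 0.95 | top@z [0.5684 0.0704] scene@z [0.5731 0.074 ]
lower [0.498  0.0134 0.0635] 0.49 | top@z [0.4972 0.0126] scene@z [0.5044 0.0126]
knob [0.4891 0.097  0.0966] 0.62 | top@z [0.4882 0.0957] scene@z [0.4949 0.0965]
pinTop [ 0.4599 -0.2367  0.1522] 0.85 | top@z [ 0.4593 -0.2379] scene@z [ 0.4641 -0.2347]
small [ 0.4497 -0.3098  0.1296] 0.56 | top@z [ 0.4493 -0.3097] scene@z [ 0.4551 -0.3083]
pink1 [ 0.4448 -0.1522  0.1409] 0.78 | top@z [ 0.4442 -0.1521] scene@z [ 0.4555 -0.1516]
pink2 [ 0.5572 -0.2658  0.1403] 0.76 | top@z [ 0.5557 -0.2649] scene@z [ 0.567  -0.2643]
red [ 0.3606 -0.2961  0.1424] 0.62 | top@z [ 0.3608 -0.2951] scene@z [ 0.3704 -0.2944]
screwTR [ 0.5162 -0.1348  0.3453] 75.74 | top@z [ 0.6043 -0.0238] scene@z [-0.0653 -0.322 ]
sBL [ 0.395   0.1439 -0.0077] 26.21 | top@z [0.4209 0.1992] scene@z [0.3749 0.0478]
sTL [0.6511 0.1317 0.0121] 0.43 | top@z [0.6506 0.1307] scene@z [0.6516 0.1331]
sBR [0.3746 0.046  0.0105] 0.5 | top@z [0.3742 0.0449] scene@z [0.3769 0.0471]
sBLb [0.4218 0.2017 0.0044] 0.97 | top@z [0.4209 0.199 ] scene@z [0.4301 0.2012]
pointer [0.4004 0.1191 0.0642] 1.24 | top@z [0.3995 0.1164] scene@z [0.408  0.1204]
tab [0.4802 0.1703 0.0677] 0.59 | top@z [0.4797 0.1692] scene@z [0.4784 0.1736]
```

Request:
play_rows(moves=[{"claw": 8.5,"delta_pos": [0,0,-3],"twist": 0},{"claw": 8.5,"delta_pos": [12,-12,-7],"twist": -20},{"claw": 8.5,"delta_pos": [49.3,-50.9,-7],"twist": -77},{"claw": 8.5,"delta_pos": [49.3,-50.9,-7],"twist": -77},{"claw": 8.5,"delta_pos": [49.3,-50.9,-7],"twist": -77},{"claw": 8.5,"delta_pos": [49.3,-50.9,-7],"twist": -77},{"claw": 8.5,"delta_pos": [49.3,-50.9,-7],"twist": -77},{"claw": 8.5,"delta_pos": [49.3,-50.9,-7],"twist": -77},{"claw": 8.5,"delta_pos": [49.3,-50.9,-7],"twist": -77},{"claw": 8.5,"delta_pos": [49.3,-50.9,-7],"twist": -77},{"claw": 8.5,"delta_pos": [49.3,-50.9,-7],"twist": -77},{"claw": 8.5,"delta_pos": [49.3,-50.9,-7],"twist": -77}], force=30)

```text
clock: 2.3
tcp_pos: [0.4787, 0.0777, 0.3008]
orientation: [0.001, 0.67, 0.742, 0.0]
wrist_force: [0.5, -0.6, 0.8]
finger_gap: 0.0852
```

Request:
play_rows(moves=[{"claw": 8.5,"delta_pos": [0,0,0],"twist": 0},{"claw": 8.5,"delta_pos": [0,0,0],"twist": 0}])

```text
clock: 2.55
tcp_pos: [0.4777, 0.0758, 0.3001]
orientation: [-0.0, 0.67, 0.743, -0.0]
wrist_force: [-0.1, 0.2, -0.0]
finger_gap: 0.085
```

Run:
```python
from h import *
s=get_state();print(s["tcp_pos"],s["orientation"])
im=imaging.read_camera("scene");cv2.imwrite("pics/s2.png",cv2.resize(im[130:280,190:330,::-1],None,fx=4,fy=4,interpolation=2))
```

```text
[0.477724   0.07575495 0.30012816] [-1.00623740e-04  6.69755204e-01  7.42581822e-01 -4.39367815e-04]
```

View pics/s2.png

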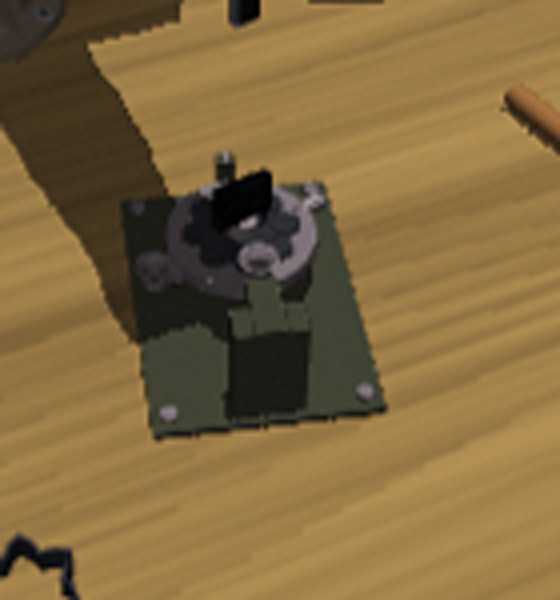

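Request:
play_rows(moves=[{"claw": 8.5,"delta_pos": [1.94,1.34,2],"twist": 0},{"claw": 8.5,"delta_pos": [1.94,1.34,7],"twist": 0},{"claw": 8.5,"delta_pos": [1.94,1.34,12],"twist": 0},{"claw": 7,"delta_pos": [1.94,1.34,16],"twist": 0},{"claw": 6,"delta_pos": [1.94,1.34,19],"twist": 0},{"claw": 5,"delta_pos": [1.94,1.34,21],"twist": 0},{"claw": 4,"delta_pos": [1.94,1.34,21],"twist": 0},{"claw": 3,"delta_pos": [1.94,1.34,21],"twist": 0},{"claw": 2.2,"delta_pos": [1.94,1.34,21],"twist": 0},{"claw": 1.8,"delta_pos": [1.94,1.34,21],"twist": 0},{"claw": 1.5,"delta_pos": [1.94,1.34,21],"twist": 0}], force=25)

```text
clock: 3.98
tcp_pos: [0.4896, 0.0964, 0.0908]
orientation: [0.0, 0.67, 0.742, 0.0]
wrist_force: [-0.0, -0.2, -0.3]
finger_gap: 0.015
```

Request:
play_rows(moves=[{"claw": 0,"delta_pos": [0,0,0],"twist": 0},{"claw": 0,"delta_pos": [0,0,0],"twist": 0},{"claw": 0,"delta_pos": [0,0,0],"twist": 0}], force=30)

```text
clock: 4.35
tcp_pos: [0.4894, 0.0963, 0.0908]
orientation: [0.0, 0.67, 0.742, 0.0]
wrist_force: [-1.9, 0.3, 5.6]
finger_gap: 0.014
```

Request:
play_rows(moves=[{"claw": 0,"delta_pos": [0,0,0],"twist": -4},{"claw": 0,"delta_pos": [0,0,0],"twist": -12},{"claw": 0,"delta_pos": [0,0,0],"twist": -20},{"claw": 0,"delta_pos": [0,0,0],"twist": -28},{"claw": 0,"delta_pos": [0,0,0],"twist": -36},{"claw": 0,"delta_pos": [0,0,0],"twist": -44},{"claw": 0,"delta_pos": [0,0,0],"twist": -52},{"claw": 0,"delta_pos": [0,0,0],"twist": -59},{"claw": 0,"delta_pos": [0,0,0],"twist": -64},{"claw": 0,"delta_pos": [0,0,0],"twist": -67},{"claw": 0,"delta_pos": [0,0,0],"twist": -67},{"claw": 0,"delta_pos": [0,0,0],"twist": -67}])

```text
clock: 5.85
tcp_pos: [0.4903, 0.0971, 0.0908]
orientation: [0.001, 0.149, 0.989, 0.001]
wrist_force: [2.0, 5.5, 3.1]
finger_gap: 0.0137
```

Run:
```python
from h import *
s=get_state();print(s["tcp_pos"],s["orientation"],s["wrist_force"],s["ft_torque"],s["clock"])
a=imaging.read_camera("scene");b=imaging.read_camera("top")
r=lambda im,x,y:cv2.resize(im[y:y+100,x:x+80,::-1],None,fx=5,fy=5,interpolation=2)
cv2.imwrite("pics/s3.png",np.hstack([r(a,212,155),r(b,190,155)]))
```

```text
[0.49030247 0.09712178 0.09083999] [8.59222781e-04 1.49340860e-01 9.88784971e-01 9.22536235e-04] [1.9910489  5.53004845 3.12460256] [ 0.84945322 -0.20605934  0.03599737] 5.85
```

View pics/s3.png

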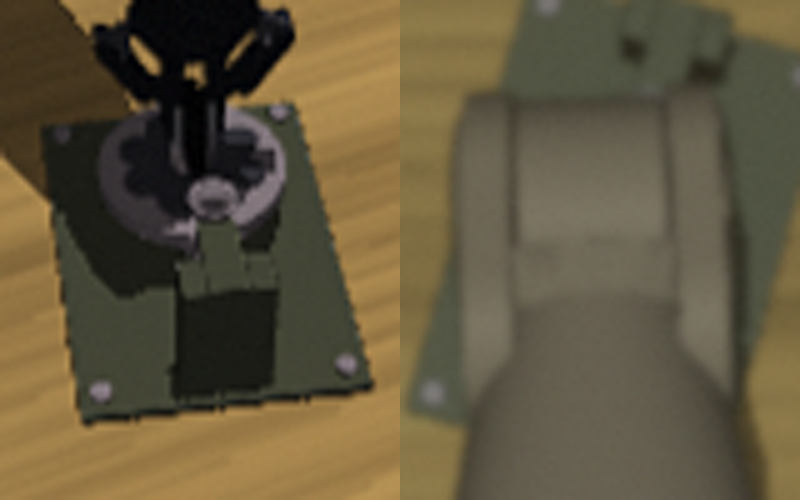

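Request:
play_rows(moves=[{"claw": 3,"delta_pos": [0,0,0],"twist": 0},{"claw": 5,"delta_pos": [0,0,0],"twist": 0},{"claw": 5,"delta_pos": [0,0,0],"twist": 0},{"claw": 5,"delta_pos": [0,0,-4],"twist": 0},{"claw": 5,"delta_pos": [0,0,-10],"twist": 0},{"claw": 5,"delta_pos": [0,0,-16],"twist": 0},{"claw": 5,"delta_pos": [-1,-5,-16],"twist": 10},{"claw": 5,"delta_pos": [-2,-10.5,-16],"twist": 20},{"claw": 5,"delta_pos": [-3.2,-16,-16],"twist": 30},{"claw": 5,"delta_pos": [-4.5,-22,-16],"twist": 40},{"claw": 5,"delta_pos": [-6,-28,-16],"twist": 50},{"claw": 5,"delta_pos": [-7,-32.8,-16],"twist": 60}])

```text
clock: 7.45
tcp_pos: [0.4588, -0.2403, 0.2502]
orientation: [0.0, 0.626, 0.779, -0.0]
wrist_force: [0.8, 0.5, -0.1]
finger_gap: 0.0499
```

Request:
play_rows(moves=[{"claw": 5,"delta_pos": [0,0,0],"twist": 7},{"claw": 5,"delta_pos": [0,0,0],"twist": 14},{"claw": 5,"delta_pos": [0,0,0],"twist": 21},{"claw": 5,"delta_pos": [0,0,0],"twist": 21}])

```text
clock: 7.95
tcp_pos: [0.4592, -0.2379, 0.2501]
orientation: [-0.0, 0.755, 0.655, -0.0]
wrist_force: [-0.3, -0.9, 0.4]
finger_gap: 0.0497
```

Run:
```python
from h import *
s=get_state();print(s["tcp_pos"],s["orientation"],s["clock"])
a=imaging.read_camera("scene");b=imaging.read_camera("top")
r=lambda im,x,y:cv2.resize(im[y:y+110,x:x+80,::-1],None,fx=5,fy=5,interpolation=2)
cv2.imwrite("pics/s4.png",np.hstack([r(a,212,155),r(b,190,155)]))
cv2.imwrite("pics/s5.png",cv2.resize(a[140:260,90:250,::-1],None,fx=5,fy=5,interpolation=2))
```

```text
[ 0.45918589 -0.23786749  0.2501293 ] [-2.40035163e-04  7.55358139e-01  6.55312132e-01 -1.82807244e-04] 7.95
```

View pics/s4.png

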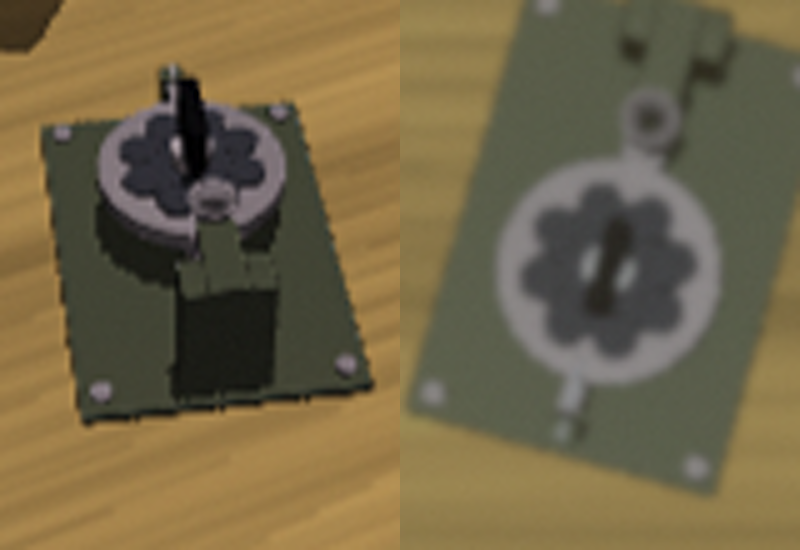

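View pics/s5.png

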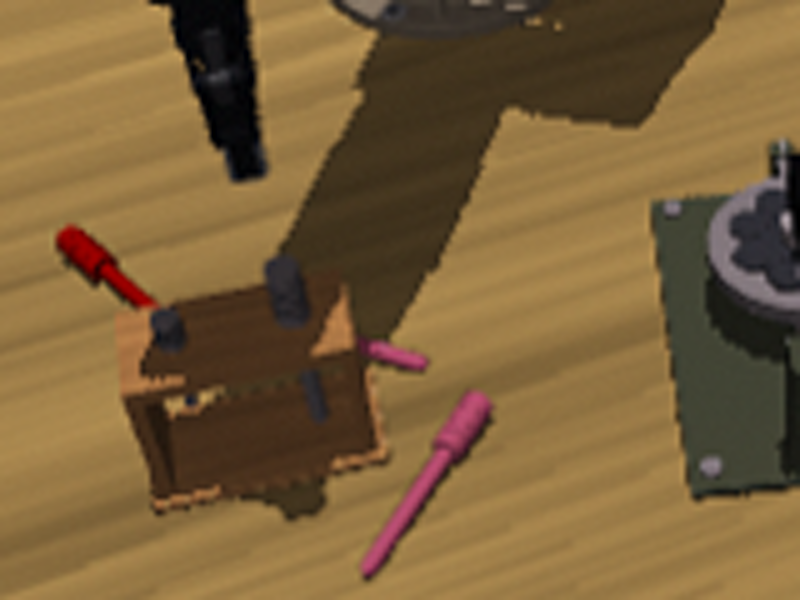

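Request:
play_rows(moves=[{"claw": 5,"delta_pos": [0,0,4],"twist": 0},{"claw": 5,"delta_pos": [0,0,8],"twist": 0},{"claw": 5,"delta_pos": [0,0,11],"twist": 0},{"claw": 5,"delta_pos": [0,0,13],"twist": 0},{"claw": 4,"delta_pos": [0,0,13],"twist": 0},{"claw": 3.2,"delta_pos": [0,0,13],"twist": 0},{"claw": 2.7,"delta_pos": [0,0,13],"twist": 0},{"claw": 2.4,"delta_pos": [0,0,13],"twist": 0},{"claw": 2.4,"delta_pos": [0,0,13],"twist": 0}], force=30)

```text
clock: 9.18
tcp_pos: [0.4597, -0.238, 0.1208]
orientation: [0.0, 0.756, 0.655, 0.0]
wrist_force: [-0.5, -0.1, -0.4]
finger_gap: 0.0236
```

Request:
play_rows(moves=[{"claw": 0,"delta_pos": [0,0,0],"twist": 0},{"claw": 0,"delta_pos": [0,0,0],"twist": 0},{"claw": 0,"delta_pos": [0,0,0],"twist": 0},{"claw": 0,"delta_pos": [0,0,0],"twist": 0}], force=60)

```text
clock: 9.68
tcp_pos: [0.4598, -0.238, 0.121]
orientation: [0.001, 0.756, 0.655, 0.0]
wrist_force: [-0.4, 0.6, 6.0]
finger_gap: 0.0204
```

Request:
play_rows(moves=[{"claw": 0,"delta_pos": [0,0,-1],"twist": 0},{"claw": 0,"delta_pos": [0,0,-3],"twist": 0},{"claw": 0,"delta_pos": [0,0,-5],"twist": 0},{"claw": 0,"delta_pos": [0,0,-8],"twist": 0},{"claw": 0,"delta_pos": [0,0,-11],"twist": 0},{"claw": 0,"delta_pos": [0,0,-14],"twist": 0},{"claw": 0,"delta_pos": [0,0,-16],"twist": 0},{"claw": 0,"delta_pos": [0,0,-16],"twist": 0},{"claw": 0,"delta_pos": [0,0,-16],"twist": 0}])

```text
clock: 10.8
tcp_pos: [0.459, -0.2375, 0.2793]
orientation: [-0.001, 0.756, 0.655, -0.0]
wrist_force: [-0.5, -1.2, -2.5]
finger_gap: 0.0207
```

Run:
```python
from h import *
s=get_state();print(s["tcp_pos"],s["orientation"],s["wrist_force"],s["ft_torque"],s["clock"])
a=imaging.read_camera("scene");b=imaging.read_camera("top")
r=lambda im,x,y:cv2.resize(im[y:y+120,x:x+80,::-1],None,fx=5,fy=5,interpolation=2)
cv2.imwrite("pics/s6.png",np.hstack([r(a,110,130),r(b,320,160)]))
t=s["tcp_pos"];h=t-[0,0,.019]
print("scene tip exp",proj("scene",t+[0,0,.0154-.1225]),"head top exp",proj("scene",t+[0,0,.0154+.0225]))
```

```text
[ 0.45901219 -0.23745295  0.27927837] [-8.38859057e-04  7.55647655e-01  6.54977763e-01 -2.19037697e-04] [-0.51484756 -1.24510771 -2.52395678] [ 0.02235057 -0.00336678 -0.00293811] 10.8
scene tip exp [144.33374131 188.39316125] head top exp [134.2870729  150.57591998]
```

View pics/s6.png

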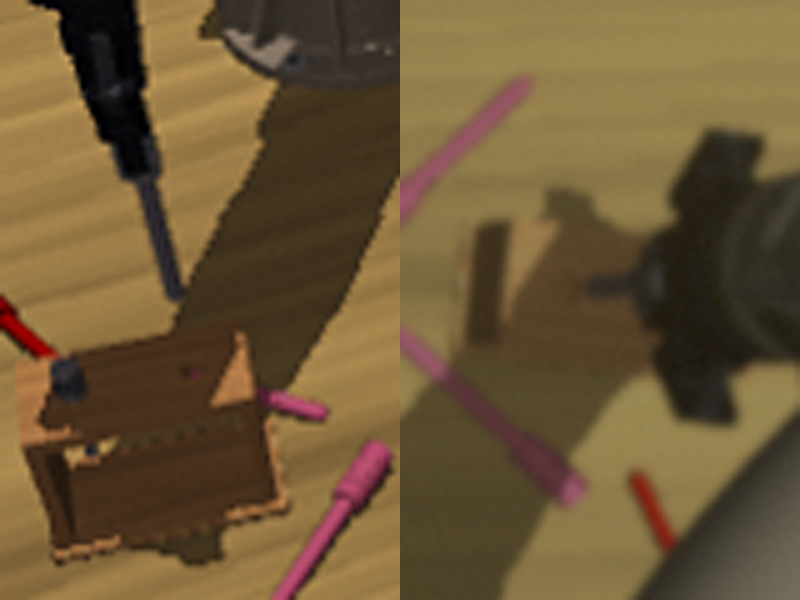

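Run:
```python
from h import *
s=np.array([145.2,189.6]);t=np.array([357.5,217.4]);print(tri(s,t))
print("knob exp",proj("scene",[.4894,.0972,.123]),proj("top",[.4894,.0972,.123]))
print("tip exp top",proj("top",[.459,-.2375,.2793+.0154-.1225]))
J=np.array([.4894,.0972])
for d in(-16,-17,-18):
    u=np.r_[J+.085*np.array([np.cos(np.radians(d)),np.sin(np.radians(d))]),.12];print(d,u,proj("top",u),proj("scene",u))
```

```text
(array([ 0.45779293, -0.23545291,  0.16505467]), np.float64(0.13776974370026096))
knob exp [250.29903899 174.7537681 ] [231.01423492 207.58695133]
tip exp top [359.10267852 216.89980373]
-16 [0.57110724 0.07377082 0.12      ] [239.31141869 177.64894922] [254.65186762 193.86572281]
-17 [0.5706859  0.07234841 0.12      ] [239.8334554  177.79679416] [254.18290521 193.91403732]
-18 [0.5702398  0.07093356 0.12      ] [240.35282297 177.95366831] [253.71257467 193.95645174]
```

Request:
play_rows(moves=[{"claw": 0,"delta_pos": [1,0.2,0],"twist": 0},{"claw": 0,"delta_pos": [3.5,0.7,0],"twist": 0},{"claw": 0,"delta_pos": [7,1.4,0],"twist": 0},{"claw": 0,"delta_pos": [11,2.2,0],"twist": 0},{"claw": 0,"delta_pos": [15,3,0],"twist": 0},{"claw": 0,"delta_pos": [19,3.8,0],"twist": 0},{"claw": 0,"delta_pos": [23,4.6,0],"twist": 0},{"claw": 0,"delta_pos": [27,5.4,0],"twist": 0},{"claw": 0,"delta_pos": [30,6,0],"twist": 0},{"claw": 0,"delta_pos": [31.6,6.4,0],"twist": 0},{"claw": 0,"delta_pos": [32.2,6.6,0],"twist": 0},{"claw": 0,"delta_pos": [32.2,6.6,0],"twist": 0}])

```text
clock: 12.4
tcp_pos: [0.5704, 0.0713, 0.2801]
orientation: [0.0, 0.756, 0.655, -0.0]
wrist_force: [0.6, 0.2, -1.6]
finger_gap: 0.0206
```

Request:
play_rows(moves=[{"claw": 0,"delta_pos": [0,0,1],"twist": 0},{"claw": 0,"delta_pos": [0,0,2],"twist": 0},{"claw": 0,"delta_pos": [0,0,3],"twist": 0},{"claw": 0,"delta_pos": [0,0,3.5],"twist": 0},{"claw": 0,"delta_pos": [0,0,3.5],"twist": 0},{"claw": 0,"delta_pos": [0,0,3.5],"twist": 0}])

```text
clock: 13.15
tcp_pos: [0.5707, 0.0716, 0.2457]
orientation: [0.0, 0.756, 0.655, 0.0]
wrist_force: [0.7, -0.5, -2.2]
finger_gap: 0.0206
```

Run:
```python
from h import *
s=get_state();print(s["tcp_pos"],s["orientation"],s["wrist_force"],s["ft_torque"],s["clock"])
a=imaging.read_camera("scene");b=imaging.read_camera("top")
r=lambda im,x,y:cv2.resize(im[y:y+100,x:x+80,::-1],None,fx=5,fy=5,interpolation=2)
cv2.imwrite("pics/s7.png",np.hstack([r(a,212,130),r(b,200,140)]))
```

```text
[0.57071099 0.07159588 0.24566338] [2.31735574e-04 7.55623048e-01 6.55006657e-01 1.88933819e-04] [ 0.67999744 -0.49598342 -2.2478139 ] [ 0.00570224 -0.04551986 -0.04168915] 13.15
```

View pics/s7.png

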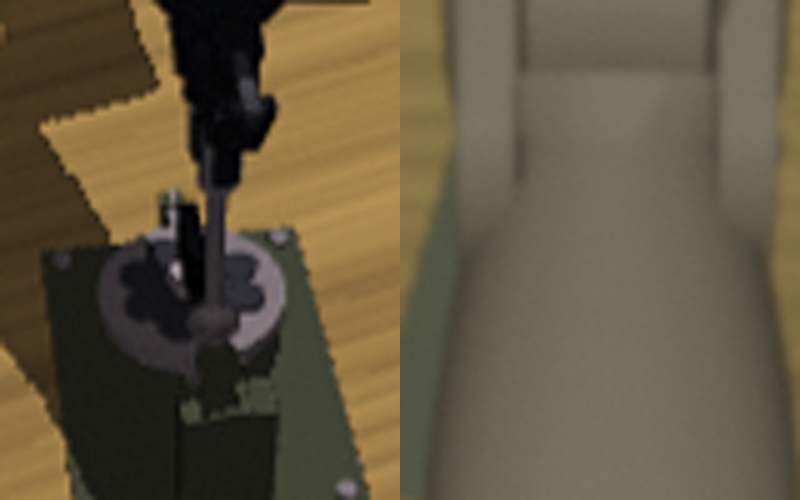

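Request:
play_rows(moves=[{"claw": 0,"delta_pos": [0,0,0.8],"twist": 0},{"claw": 0,"delta_pos": [0,0,1.5],"twist": 0},{"claw": 0,"delta_pos": [0,0,2.0],"twist": 0},{"claw": 0,"delta_pos": [0,0,2.5],"twist": 0},{"claw": 0,"delta_pos": [0,0,2.8],"twist": 0},{"claw": 0,"delta_pos": [0,0,2.8],"twist": 0}])

```text
clock: 14.0
tcp_pos: [0.5704, 0.0716, 0.2171]
orientation: [-0.0, 0.756, 0.655, -0.0]
wrist_force: [-0.3, -0.3, -2.4]
finger_gap: 0.0203
```

Request:
play_rows(moves=[{"claw": 0,"delta_pos": [0,0,0.3],"twist": 0},{"claw": 0,"delta_pos": [0,0,0.6],"twist": 0},{"claw": 0,"delta_pos": [0,0,0.9],"twist": 0},{"claw": 0,"delta_pos": [0,0,1.2],"twist": 0},{"claw": 0,"delta_pos": [0,0,1.5],"twist": 0},{"claw": 0,"delta_pos": [0,0,1.5],"twist": 0}])

```text
clock: 14.75
tcp_pos: [0.5703, 0.0716, 0.202]
orientation: [-0.0, 0.756, 0.655, -0.0]
wrist_force: [0.3, 0.7, -1.7]
finger_gap: 0.0204
```

Request:
play_rows(moves=[{"claw": 0,"delta_pos": [0,0,0.5],"twist": 0},{"claw": 0,"delta_pos": [0,0,1.0],"twist": 0},{"claw": 0,"delta_pos": [0,0,1.5],"twist": 0},{"claw": 0,"delta_pos": [0,0,2.0],"twist": 0},{"claw": 0,"delta_pos": [0,0,2.4],"twist": 0},{"claw": 0,"delta_pos": [0,0,2.8],"twist": 0},{"claw": 0,"delta_pos": [0,0,3.2],"twist": 0},{"claw": 0,"delta_pos": [0,0,3.2],"twist": 0}])

```text
clock: 15.75
tcp_pos: [0.5703, 0.0716, 0.17]
orientation: [-0.0, 0.756, 0.655, -0.0]
wrist_force: [-0.1, 1.1, -2.5]
finger_gap: 0.0203
```

Request:
play_rows(moves=[{"claw": 0,"delta_pos": [0,0,0.4],"twist": 0},{"claw": 0,"delta_pos": [0,0,0.8],"twist": 0},{"claw": 0,"delta_pos": [0,0,1.2],"twist": 0},{"claw": 0,"delta_pos": [0,0,1.6],"twist": 0},{"claw": 0,"delta_pos": [0,0,2.0],"twist": 0},{"claw": 0,"delta_pos": [0,0,2.4],"twist": 0},{"claw": 0,"delta_pos": [0,0,2.7],"twist": 0},{"claw": 0,"delta_pos": [0,0,2.7],"twist": 0},{"claw": 0,"delta_pos": [0,0,2.7],"twist": 0}])

```text
clock: 16.88
tcp_pos: [0.5706, 0.0716, 0.1435]
orientation: [0.0, 0.756, 0.655, 0.0]
wrist_force: [0.7, -0.3, -1.6]
finger_gap: 0.0208
```

Run:
```python
from h import *
s=get_state();print(s["tcp_pos"],s["orientation"],s["wrist_force"],s["ft_torque"],s["clock"])
a=imaging.read_camera("scene")
cv2.imwrite("pics/s8.png",cv2.resize(a[140:250,205:300,::-1],None,fx=6,fy=5.4,interpolation=2))
u=[.5703,.0716];print([proj("scene",np.r_[u,z]) for z in(.035,.12,.135,.18)])
```

```text
[0.57062506 0.07159775 0.14347368] [1.13913497e-04 7.55626310e-01 6.55002948e-01 7.18127704e-05] [ 0.70209081 -0.30325725 -1.61676601] [-0.003709   -0.00764658 -0.01769763] 16.875
[array([253.45782225, 211.8896665 ]), array([253.91338098, 193.90507334]), array([253.99856655, 190.5375396 ]), array([254.26348075, 180.05578456])]
```

View pics/s8.png

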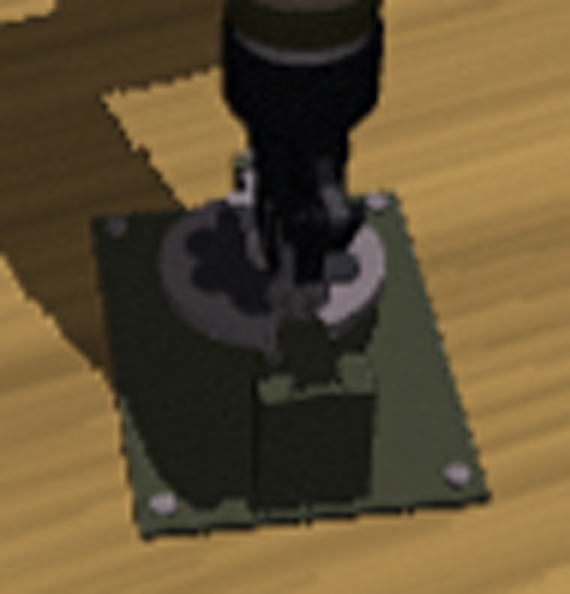

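```bash
python3 -c "
from workcell import env
print(env.hand_in())"
```

```text
the job is handed in; nothing more can be done
None
```

I turned the knob about 67° counter-clockwise to bring the turntable to its mark. Then I took the larger steel pin from the rack and lowered it through both bushings. I handed the job in at about 17 s with the pin still held.

**What the last checks showed**
- **Turntable:** in the top view the tab and pointer agree to about 1°; the allowed error is 3.4°.
- **Fit:** sideways forces stayed at about 1 N or less during the lowering. The vertical force stayed at about the pin's weight, so it did not jam.
- **Heights:** worked out from where I gripped the pin, the tip is at about 0.033 m (allowed 0.022–0.049 m). The head's underside is about 12 mm above the upper rim.
- **Alignment:** the tool was exactly vertical. The last picture shows the pin entering the upper bushing's rim.

**What was unsure or disagreed**
- **Camera heights:** the two-view heights came out 3–6 mm below the given ones.
- **Pin tip:** its triangulated position differed from the arm's reading by about 2 mm sideways and up to 7 mm in height. I relied on the bushing flares for the sideways part.
- **Tip not seen:** the cameras could not see the tip under the lower bushing, so its place there is inferred from the heights and forces.
- **Red and pink pins:** the three standing look-alikes were lying on the table when I first looked back at the rack. The fingers had passed well above them and I felt no contact.
- **Other items:** the small pin stayed in its hole. I never went near the dies or the hammer.

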